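# Sort rubber stoppers by colour and hold the mirror on the red tray for the camera

### The arm

A 6-joint arm with a two-finger parallel gripper is mounted at the origin on a cart in front of the work surface, level with it; the furniture and walls round the work are solid. World frame = base frame: x ahead of the robot, y to its left, z up, the work surface at z = 0. Lengths are in m, angles in rad, forces in N, time in s.
With the tool pointing down it reaches from about 0.35 to 0.775 m from the base axis. Payload 5.5 kg.
Tool frame: the origin (TCP) lies between the finger pads; the fingertips stand 11 mm ahead of it and the grasp point (between the pads) lies 8 mm behind it (tips_ahead is the distance from the TCP to the fingertips, in m); z points along the fingers, y is the line along which they close (so a half turn about z gives the same grasp; the last joint's range is limited). The gripper opens to 85 mm and grips with 20 to 120 N. Pads are 22 mm wide; open, the fingers measure 114 mm over their backs; the gripper's body (76 mm by 85 mm) begins 54 mm behind the grasp point. The pads swing forward as they close: fully open they stand 13 mm farther back than shut.
Start: joints at [1.022, 0.313, 0.046, 1.304, 0, 1.431], TCP at [0.229, 0.528, 0.242] pointing down, gripper open.
Joint ranges: [-2.76, 2.76], [-0.86, 1.69], [-1.03, 1.26], [-2.2, 2.34], [-1.47, 1.5], [-3.14, 3.14]. Speed limits (rad/s): [2.57, 2.57, 3.14, 3.14, 3.14, 3.14].

### API

Orientations are given as a unit quaternion [w, x, y, z].
In Python, from workcell import * gives the robot as it stands. The module is installed in compiled form; this text tells all that it offers.
- The arm moves only by the tool jog_arm, never from a script. Its argument "moves" is a list of rows, each an object with "fingers": the closure, from 0 (fully open) to 1 (shut); "slide": the shift along the tool's x, y, z in mm, a list of three; "angular": the turn, a rotation vector about the tool's x, y, z in degrees, a list of three. A call has 1 to 10 rows; each row is the pose to reach, as a shift and turn from the pose commanded when the call began, along the tool's axes at that moment; what a row does not reach only later rows make up. A row lasts 1/12 s, in which the tool goes at most 41.7 mm and 7.16 degrees, less where a joint would pass 70% of its speed; a pose out of reach is approached as far as the arm can. A call with a gripper value outside its range is refused whole. The fingers move at their own pace and stop on an object; "squeeze" is the grip in N (left out, the last holds). Time passes only in rows, so rows that repeat a pose let the fingers close. It gives the time, the measured TCP pose, the force, the opening and the grip force at its end, in the units of the state.
- get_state(): the state, without advancing time (a new reading comes with each control period).
- read_camera(name): name is "side" or "top" or "wrist"; returns a dict with "color" (400x640x3 uint8, red, green, blue), "fovy" (degrees; the focal length in pixels is half the picture's height over the tangent of half this angle, whatever the lens; pixels are square), "cx", "cy" (the principal point, pixels), "world_from_camera" (4x4, takes a point from camera to world coordinates); the wrist camera has in their place "tool_from_camera" (4x4, takes a point from camera to tool coordinates, whose origin is the TCP and whose axes are the flange's). Camera axes: x right, y down, z forward; pixel columns grow to the right and rows downward; lengths in m; the calibration is good to about 2 mm. A picture is of the moment at which its call begins: read the wrist's pose just before it. There is no depth.
- hand_in(): hands the job in; it is judged then, once.
Trained networks look in a picture, given as the dict that the camera call returned (one of the last four; its "shot" number tells which), for a name from the list of things; names that differ only in an ending like _2 or _b are one class to them, and where a whole thing is asked for, a point or a joint stands for the part that bears it (a point fixed in the world has none). Each returns a list of dicts, best first, with "p" (0 to 1); they miss things now and then, are a little off and sometimes report something else, mostly with a low value. They report only what shows in the picture. A call takes as long as a camera call. They do not tell look-alikes from the thing itself.
- look_for(target, picture): "point" ([column, row] in pixels, amid what is visible of it).
- tip_of(target, picture): "point" ([column, row] in pixels: a listed point, or the origin of a listed thing).
The state is a dict: "clock": time; "joint_pos": joint angles; "qvel": joint speeds; "tau": joint torques, N m; "tcp_pos": TCP position; "orientation": TCP orientation; "wrist_force": force on the tool from outside, world axes, zero at the start; "ft_torque": the same for the moment, N m; "finger_gap": finger opening in m; "grip_force": force on a finger pad.
Only numpy, scipy, OpenCV 4.12 (cv2) and the standard library are available. Lean on these libraries where they do the work, as an engineer would, in place of code of your own. Each camera call takes 0.05 s, during which the arm holds its last target. There are 200 camera calls.

### The job

Sort the three rubber stoppers by colour: put both red stoppers into the tray with the red marker panel and the grey one into the tray with the dark grey panel, and let go of them. Then turn the spring-loaded mirror on the camera stand (the orange grip on top of it is for this) until the camera, looking into the mirror, sees the middle of the red tray's marker panel. Finish while still holding the mirror steady at that angle, because it springs back when let go; leave the battery, tape roll and matchbox where they are.

Things in the scene. Friction and masses are not known exactly. Their poses are not given: they have to be found in the camera images.
- stopper_1: Red rubber stopper, a slightly tapered plug, wide end up, 29 mm diameter at the top, 28 mm high, about 12 g. Origin at the centre of its underside, z up.
- stopper_3: Larger red rubber stopper, tapered, wide end up, 36 mm diameter at the top, 30 mm high. Origin at the centre of its underside, z up.
- stopper_2: Dark grey rubber stopper, tapered, wide end up, 22 mm diameter at the top, 24 mm high. Origin at the centre of its underside, z up.
- red_tray: White open tray fixed to the bench, 130 mm (its x) by 120 mm (its y), walls 3 mm thick and 18 mm high, inner floor 5 mm above the bench, red. On its -y side stands an upright panel 80 mm wide, its top 62 mm above the bench, whose outer face bears the red marker. Origin at the centre of its underside, z up.
- grey_tray: Tray of the same make with dark grey floor and dark grey marker panel on its -y side. Fixed to the bench. Origin at the centre of its underside, z up.
- red_tray_marker (a point): Middle of the red marker, a rectangle 70 mm wide and 44 mm high on the outer face of the red tray's panel; 63.5 mm to -y of the tray's origin and 40 mm above the bench. It faces the tray's -y. Axes as the tray's.
- stand: Camera stand fixed to the bench: grey base 210 x 80 x 10 mm (-165 to +45 mm in its x), small black camera at its -x end, 58 mm high; the lens looks along +x at the mirror (46 x 46 mm face, containing the turning axis), lens and mirror centre 40 mm above the bench. Origin on the bench under the mirror's turning axis, 90 mm from the lens front. z up.
- mirror (a joint): Mirror angle q (rad) about the upright axis through the stand's origin; 0 to 1.4, growing clockwise seen from above. At 0, the rest stop, the mirror's normal is the stand's -x, straight at the camera. A light spring (0.009 N m at 0, 0.051 at 1.4) returns it to 0 when let go. The reflected line of sight leaves the mirror along the stand's -x turned 2q clockwise.
- mirror_grip (a point): On the mirror's turning axis, 105 mm above the bench, inside the orange grip on top of the mirror: an upright flat bar 12 mm thick, 40 mm wide, 36 mm high (85 to 121 mm above the bench), rigid with the mirror and parallel to its face. x is across the bar's thickness, opposite to the mirror's normal (the stand's +x at angle 0); y along its width.
- view (a point): Imaginary (nothing to see): on the mirror's turning axis 40 mm above the bench; its x axis is the camera's line of sight after reflection in the mirror and turns with it, its y axis is level. The camera sees the marker when the marker's middle lies on +x.
- battery_9v: Bystander: 9 V block battery, dark blue and gold, standing, 18 x 27 x 47 mm. Origin at the centre of its underside.
- tape_roll: Bystander: black roll of tape lying flat, 62 mm across, 19 mm high. Origin at the centre of its underside.
- matchbox: Bystander: yellow matchbox lying flat, 36 x 54 x 15 mm. Origin at the centre of its underside.
Things that resemble listed ones, but are neither listed nor needed, are in the scene too. Leave any turquoise or yellow look-alike of the stopper_1 alone.

How it is judged:
By the outcome, as a careful person would: the job done as asked, in the order asked, and still so for the second after the job is handed in, while the arm keeps its last pose, push and grip.
It also fails if it takes over 69 s, if anything falls off the work surface, if the arm or the gripper's body presses on something with over 40 N, if the wrist force passes 120 N, or if a joint passes its speed limit or range.

## Working session

There is one attempt and no reset: what is moved stays moved. The work goes in short steps, Python scripts to look and compute and a tool call to move; the robot and the scene stay as the last step left them, time stands still between calls to the robot, and variables do not carry over. Pictures are saved under pics/ and viewed, at most 10 in all, crops included, and the job is handed in when it is done.

Besides the shell and the picture viewer there is one more tool, called after "Call:" in YAML: its name, and indented under it one key for each argument. jog_arm: Moves the arm, as the interface text tells. Its arguments: {"type":"object","properties":{"moves":{"type":"array","items":{"type":"object","properties":{"fingers":{"type":"number"},"slide":{"type":"array","items":{"type":"number"}},"angular":{"type":"array","items":{"type":"number"}}}}},"squeeze":{"type":"number"}},"required":["moves"]}

```bash
mkdir -p pics; cat > h.py <<'E'
from workcell import *
import numpy as np, cv2
from scipy.spatial.transform import Rotation as R
def Rq(q): return R.from_quat([q[1],q[2],q[3],q[0]])
def T_tool(s):
    T=np.eye(4);T[:3,:3]=Rq(s["orientation"]).as_matrix();T[:3,3]=s["tcp_pos"];return T
def shot(name):
    s=get_state();p=read_camera(name)
    p["T"]=np.array(p["world_from_camera"]) if name!="wrist" else T_tool(s)@np.array(p["tool_from_camera"])
    return p
def ray(p,uv):
    f=200/np.tan(np.radians(p["fovy"])/2)
    d=np.array([(uv[0]-p["cx"])/f,(uv[1]-p["cy"])/f,1.]);d=p["T"][:3,:3]@d
    return p["T"][:3,3],d/np.linalg.norm(d)
def onz(p,uv,z):
    o,d=ray(p,uv);return o+d*(z-o[2])/d[2]
def tri(rs):
    A=sum(np.eye(3)-np.outer(d,d) for o,d in rs);b=sum((np.eye(3)-np.outer(d,d))@o for o,d in rs)
    return np.linalg.solve(A,b)
def proj(p,X):
    f=200/np.tan(np.radians(p["fovy"])/2)
    c=np.linalg.inv(p["T"])@np.append(X,1);return np.array([p["cx"]+f*c[0]/c[2],p["cy"]+f*c[1]/c[2]])
def save(p,n): cv2.imwrite("pics/"+n,p["color"][:,:,::-1])
E
python3 - <<'E'
from h import *
print(get_state())
for n in ["top","side"]:
    p=shot(n);save(p,n+"0.png");print(n,p["fovy"],p["T"].round(3).tolist())
    for t in ["stopper_1","stopper_2","stopper_3","red_tray","grey_tray","red_tray_marker","stand","mirror_grip","battery_9v","tape_roll","matchbox"]:
        for d in tip_of(t,p)[:6]: print(t,np.round(d["point"],1),round(d["p"],2),onz(p,d["point"],{"red_tray_marker":.04,"mirror_grip":.105}.get(t,0)).round(3))
E
```

```text
{'clock': 0.0, 'joint_pos': array([1.02238713e+00, 3.14007526e-01, 4.49602797e-02, 1.30362308e+00,
       3.33464751e-05, 1.43120819e+00]), 'qvel': array([ 1.72163863e-04,  4.53554717e-04, -4.75214787e-04, -8.60503225e-05,
       -4.92512094e-04, -1.00269962e-03]), 'tau': array([ 9.77147538e-04, -4.80626178e+01,  2.98531741e+01,  1.94885029e-02,
       -2.05115334e-04,  3.59995715e-05]), 'tcp_pos': array([0.22830441, 0.52717884, 0.24139718]), 'orientation': array([-3.31704057e-04,  2.02989923e-01,  9.79180378e-01, -8.76482808e-04]), 'wrist_force': array([ 0.51464731, -0.11061083,  0.23768632]), 'ft_torque': array([-0.02250896, -0.06210477, -0.01854361]), 'grip_force': 0.0, 'finger_gap': 0.08529978006177592}
top 54.88868181604128 [[0.028, -0.984, 0.173, 0.414], [-0.999, -0.025, 0.023, 0.132], [-0.019, -0.174, -0.985, 1.138], [0.0, 0.0, 0.0, 1.0]]
stopper_1 [234.6 215.5] 0.7 [0.561 0.425 0.   ]
stopper_1 [362.4 217.5] 0.65 [0.565 0.043 0.   ]
stopper_1 [381.7 241. ] 0.63 [ 0.497 -0.014  0.   ]
stopper_1 [367.6 192.5] 0.57 [0.641 0.028 0.   ]
stopper_1 [368.1 261. ] 0.56 [0.437 0.025 0.
[... 2010 characters left out ...]
er_3 [316.6 256.9] 0.63 [0.554 0.038 0.   ]
stopper_3 [297.9 276.2] 0.57 [ 0.501 -0.003  0.   ]
stopper_3 [264.4 270.7] 0.5 [0.432 0.03  0.   ]
red_tray [324.7 203.4] 0.59 [0.618 0.203 0.   ]
grey_tray [254.6 201.9] 0.98 [0.442 0.256 0.   ]
red_tray_marker [324.2 208.4] 0.7 [0.601 0.147 0.04 ]
stand [337.6 333.1] 0.57 [ 0.546 -0.152 -0.   ]
mirror_grip [335.9 304.7] 0.92 [ 0.539 -0.153  0.105]
mirror_grip [353.3 250. ] 0.62 [ 0.608 -0.044  0.105]
battery_9v [266.2 271.4] 0.71 [0.436 0.027 0.   ]
battery_9v [287.  154.7] 0.59 [0.565 0.436 0.   ]
battery_9v [319.  258.8] 0.36 [0.558 0.031 0.   ]
tape_roll [386.8 226. ] 0.96 [0.745 0.087 0.   ]
matchbox [405.7 319.5] 0.78 [ 0.686 -0.159  0.   ]
```

```bash
python3 - <<'E'
import cv2
t=cv2.imread("pics/top0.png")[130:290,210:480];cv2.imwrite("pics/tc.png",cv2.resize(t,None,fx=2.9,fy=2.9,interpolation=2))
t=cv2.imread("pics/side0.png")[120:360,180:440];cv2.imwrite("pics/sc.png",cv2.resize(t,None,fx=2.5,fy=2.5,interpolation=2))
E
```

```text
(no output)
```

View pics/tc.png

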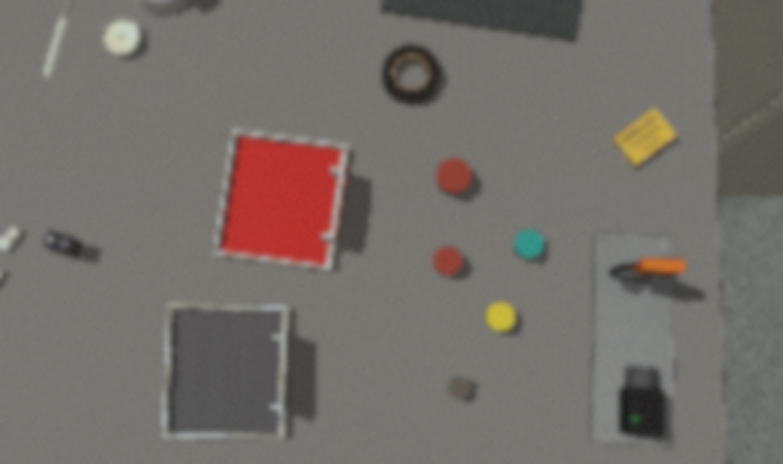

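View pics/sc.png

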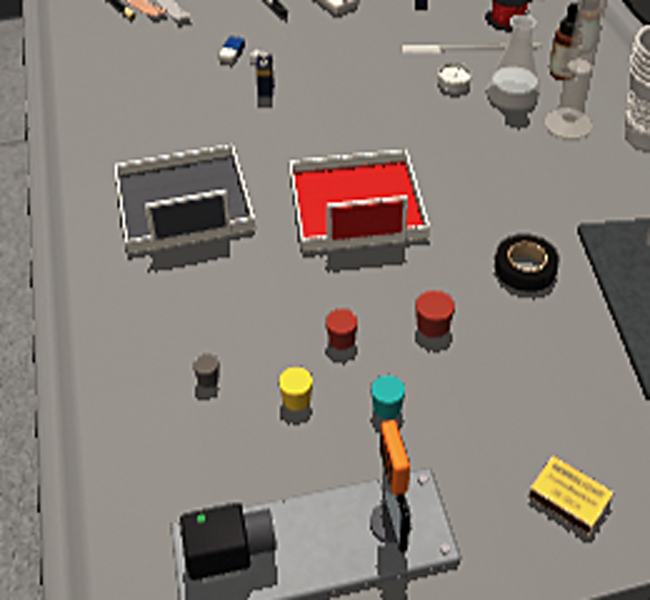

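The top crop (scale 2.9, offset 210,130) gives these candidates in full-picture pixels:
- Small red: (365,220)
- Large red: (367,190), the widest one
- Grey: (369,264)
- Decoys: yellow (383,239) and turquoise (392,214)

The red tray is at (306,199), the grey tray at (288,258) and the stand at (430,240). By description, stopper_1 is the small red, stopper_3 the large red and stopper_2 the grey. I'll move over them for a close check.

Call:
jog_arm:
  moves:
    - {"slide":[-40,-27,-5],"angular":[0,0,0],"fingers":0.3}
    - {"slide":[-75,-52,-10]}
    - {"slide":[-110,-76,-15]}
    - {"slide":[-145,-100,-20]}
    - {"slide":[-180,-124,-25]}
    - {"slide":[-215,-148,-30]}
    - {"slide":[-250,-172,-40]}
    - {"slide":[-285,-196,-50]}
    - {"slide":[-320,-220,-60]}
    - {"slide":[-350,-240,-60]}

```text
schema error: expected keys fingers, slide, angular
```

Call:
jog_arm:
  moves:
    - {"slide":[-30,-25,0]}
    - {"slide":[-60,-50,0]}
    - {"slide":[-100,-70,0]}
    - {"slide":[-100,-70,0]}
    - {"slide":[-100,-70,0]}

```text
schema error: expected keys fingers, slide, angular
```

```bash
python3 - <<'E'
from h import *
s=get_state();print(s["clock"],s["tcp_pos"],s["orientation"],s["finger_gap"])
p=shot("wrist");save(p,"w1.png");print(p["fovy"],np.round(p["tool_from_camera"],3).tolist())
for t in ["stopper_1","red_tray","grey_tray","red_tray_marker","stand","mirror_grip"]:
    for d in tip_of(t,p)[:6]: print(t,np.round(d["point"],1),round(d["p"],2),onz(p,d["point"],{"red_tray_marker":.04,"mirror_grip":.105}.get(t,0)).round(4))
E
```

```text
1.2 [0.22860661 0.527663   0.24231665] [3.53942485e-05 2.02978732e-01 9.79183144e-01 5.17616355e-05] 0.08558665113341458
60.362305878487135 [[-0.0, -0.951, -0.31, 0.081], [1.0, 0.0, -0.001, 0.001], [0.001, -0.31, 0.951, -0.131], [0.0, 0.0, 0.0, 1.0]]
grey_tray [210.3 379. ] 0.78 [0.4409 0.2579 0.    ]
red_tray_marker [212.4 379.1] 0.71 [0.4115 0.2926 0.04  ]
```

View pics/w1.png

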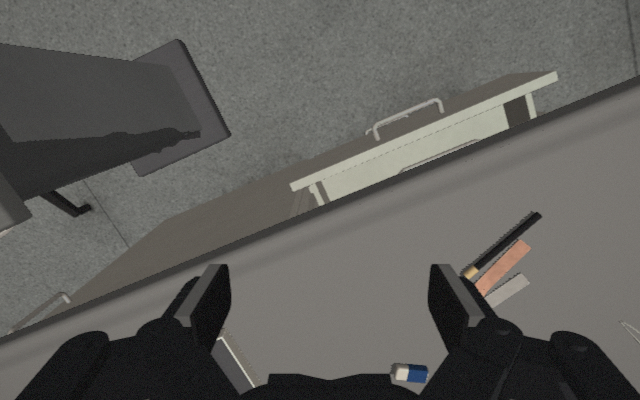

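The schema needs all three keys in every row, so nothing has moved; the picture shows only the bench edge. I'll resend with full rows.

Call:
jog_arm:
  moves:
    - {"slide":[-34,-24,-5],"angular":[0,0,0],"fingers":0.3}
    - {"slide":[-68,-47,-10],"angular":[0,0,0],"fingers":0.3}
    - {"slide":[-102,-70,-15],"angular":[0,0,0],"fingers":0.3}
    - {"slide":[-136,-94,-20],"angular":[0,0,0],"fingers":0.3}
    - {"slide":[-170,-117,-25],"angular":[0,0,0],"fingers":0.3}
    - {"slide":[-204,-140,-30],"angular":[0,0,0],"fingers":0.3}
    - {"slide":[-238,-164,-35],"angular":[0,0,0],"fingers":0.3}
    - {"slide":[-272,-187,-40],"angular":[0,0,0],"fingers":0.3}
    - {"slide":[-306,-211,-50],"angular":[0,0,0],"fingers":0.3}
    - {"slide":[-340,-234,-60],"angular":[0,0,0],"fingers":0.3}

```text
clock: 2.38
tcp_pos: [0.447, 0.1772, 0.3023]
orientation: [0.0, 0.203, 0.979, 0.0]
wrist_force: [-0.7, 0.7, -0.1]
finger_gap: 0.0598
grip_force: 0.0
```

Call:
jog_arm:
  moves:
    - {"slide":[-32,-22,0],"angular":[0,0,0],"fingers":0.3}
    - {"slide":[-64,-44,0],"angular":[0,0,0],"fingers":0.3}
    - {"slide":[-90,-64,0],"angular":[0,0,0],"fingers":0.3}
    - {"slide":[-90,-64,0],"angular":[0,0,0],"fingers":0.3}
    - {"slide":[-90,-64,0],"angular":[0,0,0],"fingers":0.3}
    - {"slide":[-90,-64,0],"angular":[0,0,0],"fingers":0.3}

```text
clock: 2.88
tcp_pos: [0.5035, 0.0847, 0.3018]
orientation: [-0.0, 0.203, 0.979, 0.0]
wrist_force: [-0.5, 0.7, -0.5]
finger_gap: 0.0598
grip_force: 0.0
```

```bash
python3 - <<'E'
from h import *
s=get_state();print(s["clock"],s["tcp_pos"],s["orientation"],s["finger_gap"])
p=shot("wrist");save(p,"w2.png")
for t in ["stopper_1","red_tray","grey_tray","red_tray_marker","stand","mirror_grip"]:
    for d in tip_of(t,p)[:6]: print(t,np.round(d["point"],1),round(d["p"],2),onz(p,d["point"],{"red_tray_marker":.04,"mirror_grip":.105}.get(t,0)).round(4))
E
```

```text
2.8833 [0.50350585 0.08468682 0.30176392] [-3.68192525e-04  2.03344899e-01  9.79107092e-01  1.36245180e-04] 0.05981626635167748
stopper_1 [313.9 199.8] 0.97 [0.5519 0.0425 0.    ]
stopper_1 [264.2 237.1] 0.69 [ 0.5739 -0.0423  0.    ]
stopper_1 [335.7 260.4] 0.68 [0.6458 0.0338 0.    ]
stopper_1 [261.1 117.3] 0.67 [0.4287 0.0268 0.    ]
stopper_1 [260.1 181. ] 0.59 [ 0.5005 -0.0112  0.    ]
red_tray [448.9 192.9] 0.75 [0.6139 0.2095 0.    ]
grey_tray [446.8  43.5] 0.57 [0.4398 0.2613 0.    ]
red_tray_marker [411.9 213.8] 0.83 [0.6046 0.1517 0.04  ]
red_tray_marker [613.5  81.5] 0.64 [0.5469 0.402  0.04  ]
stand [190.2 244.6] 0.97 [ 0.5432 -0.1415  0.    ]
mirror_grip [148.8 290.3] 0.8 [ 0.5455 -0.1487  0.105 ]
```

View pics/w2.png

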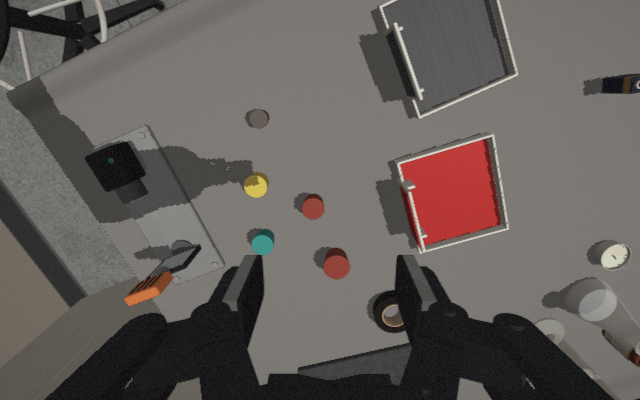

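The wrist view shows small red (313,207), large red (336,264), grey (259,118), yellow (256,185) and turquoise (263,242). It also shows the red tray near (450,195), the grey tray at (447,55) and the stand edge from (146,126) to (225,265), which confirms the choices. Next I'll fit the poses across the views.

```bash
cat > fit.py <<'E'
from h import *
from scipy.optimize import least_squares
P={n:shot(n) for n in ["top","side","wrist"]}
def masks(p):
    hsv=cv2.cvtColor(p["color"],cv2.COLOR_RGB2HSV);h,s,v=[hsv[:,:,i].astype(int) for i in range(3)]
    red=((h<8)|(h>172))&(s>120)&(v>50)
    return red.astype(np.uint8)
G={"s1":[.556,.041],"s3":[.64,.027],"s2":[.433,.028]}
for k,(x,y) in G.items():
    rs=[]
    for n,p in P.items():
        c=proj(p,[x,y,.014]);u,v=c.astype(int);w=16 if n!="wrist" else 24
        im=p["color"].astype(int)[v-w:v+w,u-w:u+w]
        if k!="s2": m=masks(p)[v-w:v+w,u-w:u+w]
        else:
            bg=np.median(im.reshape(-1,3),0)
            hsv=im.max(2)-im.min(2); m=((bg-im).sum(2)>40)&(im[:,:,0]-im[:,:,2]>6); m=m.astype(np.uint8)
        nl,lab,st,ce=cv2.connectedComponentsWithStats(m)
        i=min(range(1,nl),key=lambda i:np.hypot(*(ce[i]-w))-.1*st[i,4]) 
        uv=ce[i]+[u-w,v-w];rs.append(ray(p,uv));print(k,n,uv.round(1),st[i,2:].tolist(),onz(p,uv,.016).round(4)[:2])
    X=tri(rs);print(k,X.round(4),[round(1000*np.linalg.norm(np.cross(X-o,d)),1) for o,d in rs])
def pose(name,local,obs,x0):
    O=[]
    for n,L in obs.items():
        g=cv2.cvtColor(P[n]["color"],cv2.COLOR_RGB2GRAY)
        for i,uv in L.items():
            a=np.array([[uv]],np.float32);b=cv2.cornerSubPix(g,a.copy(),(3,3),(-1,-1),(3,20,.05))[0,0]
            O.append((n,i,b))
    def f(q):
        c,s=np.cos(q[2]),np.sin(q[2]);r=[]
        for n,i,b in O:
            l=local[i];X=[q[0]+c*l[0]-s*l[1],q[1]+s*l[0]+c*l[1],l[2]]
            o,d=ray(P[n],b);e=onz(P[n],b,l[2])-X;r+=list(e[:2])
        return np.array(r)
    r=least_squares(f,x0,loss="soft_l1",f_scale=.003)
    print(name,r.x[:2].round(4),"yaw",np.degrees(r.x[2]).round(2));e=f(r.x).reshape(-1,2)*1000
    for (n,i,b),ee in zip(O,e): print("  ",n,i,b.round(1),ee.round(1))
    return r.x
tl=[[-.065,.06,.018],[.065,.06,.018],[.065,-.06,.018],[-.065,-.06,.018]]
rt=pose("red",tl,{"top":{0:(284.5,217.2),1:(291,174.8),2:(330.7,180),3:(324.8,222.4)},"side":{0:(296,183.2),1:(343.2,180),2:(352,211.2),3:(300,217)},
 "wrist":{0:(493,136),1:(508,227),2:(421,252),3:(398,163)}},[.61,.205,-.13])
gt=pose("grey",tl,{"top":{0:(266.5,280),1:(268,236),2:(310,236),3:(309,280)},"wrist":{1:(516,74),2:(420,117)}},[.44,.258,0])
sl=[[-.165,.04,.01],[.045,.04,.01],[.045,-.04,.01],[-.165,-.04,.01]]
st=pose("stand",sl,{"top":{0:(414.5,281.7),1:(415.9,210),3:(442.4,283.4)},"side":{0:(249.6,329.2),1:(351.2,308),2:(363.6,342.4)},
 "wrist":{0:(146,126),1:(225,264)}},[.545,-.15,0])
c,s=np.cos(rt[2]),np.sin(rt[2]);mk=rt[:2]+[s*.0635,-c*.0635];d=mk-st[:2]
print("marker",mk,"dir",np.degrees(np.arctan2(d[1],d[0])),"q",((np.pi+st[2]-np.arctan2(d[1],d[0]))/2))
E
python3 fit.py
```

```text
Traceback (most recent call last):
  File "fit.py", line 19, in <module>
    i=min(range(1,nl),key=lambda i:np.hypot(*(ce[i]-w))-.1*st[i,4])
ValueError: min() iterable argument is empty
```

The arm now blocks the fixed cameras, so I'll use the earlier saved pictures for those.

```bash
python3 - <<'E'
s=open("fit.py").read()
s=s.replace('def masks','for n,f in [("top","top0"),("side","side0"),("wrist","w2")]: P[n]["color"]=cv2.imread(f"pics/{f}.png")[:,:,::-1].copy()\ndef masks',1)
open("fit.py","w").write(s)
E
python3 fit.py
```

```text
s1 top [364.  219.5] [9, 8, 60] [0.5568 0.0395]
s1 side [316.  250.9] [12, 16, 147] [0.5536 0.0427]
s1 wrist [312.7 206.6] [22, 25, 425] [0.5556 0.0402]
s1 [0.5547 0.0403 0.019 ] [np.float64(1.8), np.float64(1.7), np.float64(0.4)]
s3 top [366.2 190.3] [11, 11, 98] [0.6441 0.034 ]
s3 side [353.1 244.6] [16, 19, 226] [0.6407 0.0386]
s3 wrist [335.8 263.6] [27, 31, 621] [0.6431 0.0353]
s3 [0.6413 0.0354 0.0199] [np.float64(2.2), np.float64(1.8), np.float64(0.7)]
s2 top [368.3 263.3] [9, 9, 53] [0.4306 0.0259]
s2 side [261.8 266.7] [11, 14, 92] [0.4279 0.0302]
s2 wrist [258.6 118.2] [21, 20, 312] [0.429  0.0269]
s2 [0.4291 0.0271 0.0199] [np.float64(1.6), np.float64(1.3), np.float64(0.7)]
red [0.614  0.2096] yaw -6.13
   top 0 [285.4 215.4] [ 6.8 -6.1]
   top 1 [290.4 176.5] [-4.8 -1.8]
   top 2 [328.5 181.8] [-5.5  3.3]
   top 3 [323.5 221.7] [4.2 0.8]
   side 0 [296.6 184.9] [ 3.6 -2.8]
   side 1 [341.5 180.6] [-3.8 -2.7]
   side 2 [350.  209.6] [-3.4  4.4]
   side 3 [300.4 215.6] [0.7 1.7]
   wrist 0 [492.  134.9] [ 1.7 -1.3]
   wrist 1 [507.4 228.5] [-1.4 -0.7]
   wrist 2 [420.2 252.8] [-0.3  2.8]
   wrist 3 [396.6 163.7] [2.2 1.2]
grey [0.4384 0.2562] yaw 1.47
   top 0 [267.5 278.8] [ 6.9 -1.2]
   top 1 [269.3 236. ] [-0.7 -3.4]
   top 2 [308.9 236.9] [-3.4  1. ]
   top 3 [309. 280.] [ 3.9 -0.2]
   wrist 1 [516.4  73.9] [-0.4  0.6]
   wrist 2 [418.4 117.1] [-2.2  2.9]
stand [ 0.544  -0.1482] yaw -1.64
   top 0 [414.1 280.4] [ 6.  -2.1]
   top 1 [415.  211.6] [-5.4 -1.2]
   top 3 [441.  280.9] [8.9 1.6]
   side 0 [251.3 326.5] [6.6 2. ]
   side 1 [351.2 308. ] [-3.6 -3.1]
   side 2 [363.9 343. ] [-1.5  0.8]
   wrist 0 [144.3 124.5] [ 0.4 -1.1]
   wrist 1 [225. 264.] [-4.2  3. ]
marker [0.60723972 0.1464639 ] dir 77.8878577091263 q 0.8767956591735978
```

```bash
cat >> h.py <<'E'
def go(*wps,s=None):
    "wps: (x,y,z,yaw_of_tool_y_deg) -> slide mm, angular deg from present pose"
    s=s or get_state();r=Rq(s["orientation"]);y=r.as_matrix()[:,1];yaw=np.degrees(np.arctan2(y[1],y[0]))
    print("t",round(s["clock"],2),"tcp",s["tcp_pos"].round(4),"yaw",round(yaw,2),"j6",round(s["joint_pos"][5],2),"gap",round(s["finger_gap"],4))
    for w in wps:
        d=(w[3]-yaw+90)%180-90 if len(w)>3 else 0
        print("  ->",(1000*r.inv().apply(np.array(w[:3])-s["tcp_pos"])).round(1),"ang z",round(-d,2))
E
python3 -c "
from h import *
go((.642,.035,.1,84),(.642,.035,.015,84))"
```

```text
t 3.53 tcp [0.5038 0.0848 0.3019] yaw 66.59 j6 0.42 gap 0.0598
  -> [-146.6    9.2  201.9] ang z -17.41
  -> [-146.6    9.2  286.9] ang z -17.41
```

Call:
jog_arm:
  moves:
    - {"slide":[-25,2,30],"angular":[0,0,-6],"fingers":0.3}
    - {"slide":[-50,3,60],"angular":[0,0,-12],"fingers":0.3}
    - {"slide":[-75,5,90],"angular":[0,0,-17.4],"fingers":0.3}
    - {"slide":[-100,6,120],"angular":[0,0,-17.4],"fingers":0.3}
    - {"slide":[-124,8,150],"angular":[0,0,-17.4],"fingers":0.3}
    - {"slide":[-146.5,9,180],"angular":[0,0,-17.4],"fingers":0.3}
    - {"slide":[-146.5,9,215],"angular":[0,0,-17.4],"fingers":0.3}
    - {"slide":[-146.5,9,250],"angular":[0,0,-17.4],"fingers":0.3}
    - {"slide":[-146.5,9,275],"angular":[0,0,-17.4],"fingers":0.3}
    - {"slide":[-146.5,9,287],"angular":[0,0,-17.4],"fingers":0.3}

```text
clock: 4.37
tcp_pos: [0.6389, 0.0347, 0.0102]
orientation: [-0.003, 0.053, 0.999, 0.0]
wrist_force: [-0.0, 0.3, 0.0]
finger_gap: 0.0591
grip_force: 0.0
```

Call:
jog_arm:
  moves:
    - {"slide":[0,0,0],"angular":[0,0,0],"fingers":0.3}
    - {"slide":[0,0,0],"angular":[0,0,0],"fingers":0.8}
    - {"slide":[0,0,0],"angular":[0,0,0],"fingers":0.8}
    - {"slide":[0,0,0],"angular":[0,0,0],"fingers":0.8}
    - {"slide":[0,0,0],"angular":[0,0,0],"fingers":0.8}
    - {"slide":[0,0,0],"angular":[0,0,0],"fingers":0.8}
  squeeze: 25

```text
clock: 4.87
tcp_pos: [0.6436, 0.0347, 0.0173]
orientation: [0.002, 0.052, 0.999, 0.0]
wrist_force: [0.1, 0.4, 6.5]
finger_gap: 0.0333
grip_force: 25.3
```

```bash
python3 -c "
from h import *
go((.642,.035,.1,84),(.645,.208,.1,84),(.645,.208,.024,84))
print(get_state()['grip_force'])"
```

```text
t 4.87 tcp [0.6436 0.0347 0.0173] yaw 83.99 j6 0.03 gap 0.0333
  -> [  1.3   0.2 -82.7] ang z -0.01
  -> [ 16.4 172.5 -82.7] ang z -0.01
  -> [ 16.8 172.5  -6.7] ang z -0.01
25.251861027209088
```

Call:
jog_arm:
  moves:
    - {"slide":[0,0,-35],"angular":[0,0,0],"fingers":0.8}
    - {"slide":[2,5,-70],"angular":[0,0,0],"fingers":0.8}
    - {"slide":[5,35,-83],"angular":[0,0,0],"fingers":0.8}
    - {"slide":[8,70,-83],"angular":[0,0,0],"fingers":0.8}
    - {"slide":[12,105,-83],"angular":[0,0,0],"fingers":0.8}
    - {"slide":[15,140,-83],"angular":[0,0,0],"fingers":0.8}
    - {"slide":[16.5,172.5,-83],"angular":[0,0,0],"fingers":0.8}
    - {"slide":[16.5,172.5,-55],"angular":[0,0,0],"fingers":0.8}
    - {"slide":[16.5,172.5,-25],"angular":[0,0,0],"fingers":0.8}
    - {"slide":[16.5,172.5,-10],"angular":[0,0,0],"fingers":0.8}

```text
clock: 5.7
tcp_pos: [0.642, 0.209, 0.0225]
orientation: [-0.001, 0.052, 0.999, -0.0]
wrist_force: [-0.7, -1.1, -1.1]
finger_gap: 0.0334
grip_force: 25.2
```

Call:
jog_arm:
  moves:
    - {"slide":[0,0,3],"angular":[0,0,0],"fingers":0.8}
    - {"slide":[0,0,3],"angular":[0,0,0],"fingers":0.8}
    - {"slide":[0,0,3],"angular":[0,0,0],"fingers":0.3}
    - {"slide":[0,0,3],"angular":[0,0,0],"fingers":0.3}
    - {"slide":[0,0,3],"angular":[0,0,0],"fingers":0.3}
    - {"slide":[0,0,-30],"angular":[0,0,0],"fingers":0.3}
    - {"slide":[0,0,-70],"angular":[0,0,0],"fingers":0.3}
    - {"slide":[0,0,-100],"angular":[0,0,0],"fingers":0.3}

```text
clock: 6.37
tcp_pos: [0.6438, 0.2078, 0.1277]
orientation: [0.001, 0.053, 0.999, 0.0]
wrist_force: [1.2, -0.3, 0.1]
finger_gap: 0.0597
grip_force: 0.0
```

```bash
python3 -c "
from h import *
go((.555,.04,.1,84),(.555,.04,.017,84))"
```

```text
t 6.37 tcp [0.6438 0.2078 0.1277] yaw 83.96 j6 0.3 gap 0.0597
  -> [  70.7 -176.3   27.6] ang z -0.04
  -> [  70.8 -176.3  110.6] ang z -0.04
```

Call:
jog_arm:
  moves:
    - {"slide":[14,-35,0],"angular":[0,0,0],"fingers":0.3}
    - {"slide":[28,-70,0],"angular":[0,0,0],"fingers":0.3}
    - {"slide":[42,-105,5],"angular":[0,0,0],"fingers":0.3}
    - {"slide":[56,-140,15],"angular":[0,0,0],"fingers":0.3}
    - {"slide":[70.5,-176,28],"angular":[0,0,0],"fingers":0.3}
    - {"slide":[70.5,-176,40],"angular":[0,0,0],"fingers":0.3}
    - {"slide":[70.5,-176,70],"angular":[0,0,0],"fingers":0.3}
    - {"slide":[70.5,-176,95],"angular":[0,0,0],"fingers":0.3}
    - {"slide":[70.5,-176,105],"angular":[0,0,0],"fingers":0.3}
    - {"slide":[70.5,-176,111],"angular":[0,0,0],"fingers":0.3}

```text
clock: 7.2
tcp_pos: [0.5538, 0.0402, 0.0128]
orientation: [-0.001, 0.053, 0.999, 0.0]
wrist_force: [0.4, -0.3, 0.8]
finger_gap: 0.0595
grip_force: 0.0
```

Call:
jog_arm:
  moves:
    - {"slide":[0,0,0],"angular":[0,0,0],"fingers":0.3}
    - {"slide":[0,0,0],"angular":[0,0,0],"fingers":0.8}
    - {"slide":[0,0,0],"angular":[0,0,0],"fingers":0.8}
    - {"slide":[0,0,0],"angular":[0,0,0],"fingers":0.8}
    - {"slide":[0,0,0],"angular":[0,0,0],"fingers":0.8}
    - {"slide":[0,0,0],"angular":[0,0,0],"fingers":0.8}
  squeeze: 25

```text
clock: 7.7
tcp_pos: [0.5563, 0.0404, 0.0154]
orientation: [0.001, 0.052, 0.999, 0.0]
wrist_force: [-0.5, -0.0, 6.1]
finger_gap: 0.0265
grip_force: 24.6
```

```bash
python3 -c "
from h import *
go((.555,.04,.1,84),(.587,.21,.1,84),(.587,.21,.024,84))
p=shot('wrist');save(p,'w3.png')
print([ (np.round(d['point']),round(d['p'],2),onz(p,d['point'],.005).round(3)) for d in tip_of('stopper_1',p)])"
```

```text
t 7.7 tcp [0.5563 0.0404 0.0154] yaw 83.99 j6 0.03 gap 0.0265
  -> [  1.   -0.5 -84.6] ang z -0.01
  -> [-13.1 171.9 -84.5] ang z -0.01
  -> [-12.8 171.9  -8.5] ang z -0.01
[(array([173., 311.]), 0.82, array([ 0.571, -0.036,  0.005])), (array([195., 160.]), 0.79, array([ 0.499, -0.009,  0.005])), (array([329., 258.]), 0.68, array([0.551, 0.042, 0.005]))]
```

Call:
jog_arm:
  moves:
    - {"slide":[0,0,-35],"angular":[0,0,0],"fingers":0.8}
    - {"slide":[0,5,-70],"angular":[0,0,0],"fingers":0.8}
    - {"slide":[-3,35,-85],"angular":[0,0,0],"fingers":0.8}
    - {"slide":[-6,70,-85],"angular":[0,0,0],"fingers":0.8}
    - {"slide":[-9,105,-85],"angular":[0,0,0],"fingers":0.8}
    - {"slide":[-11,140,-85],"angular":[0,0,0],"fingers":0.8}
    - {"slide":[-13,172,-85],"angular":[0,0,0],"fingers":0.8}
    - {"slide":[-13,172,-55],"angular":[0,0,0],"fingers":0.8}
    - {"slide":[-13,172,-25],"angular":[0,0,0],"fingers":0.8}
    - {"slide":[-13,172,-12],"angular":[0,0,0],"fingers":0.8}

```text
clock: 8.63
tcp_pos: [0.5838, 0.2108, 0.0227]
orientation: [-0.002, 0.052, 0.999, -0.001]
wrist_force: [-0.7, -0.4, -0.9]
finger_gap: 0.0268
grip_force: 24.8
```

Call:
jog_arm:
  moves:
    - {"slide":[0,0,4],"angular":[0,0,0],"fingers":0.8}
    - {"slide":[0,0,4],"angular":[0,0,0],"fingers":0.8}
    - {"slide":[0,0,4],"angular":[0,0,0],"fingers":0.3}
    - {"slide":[0,0,4],"angular":[0,0,0],"fingers":0.3}
    - {"slide":[0,0,4],"angular":[0,0,0],"fingers":0.3}
    - {"slide":[0,0,-30],"angular":[0,0,0],"fingers":0.3}
    - {"slide":[0,0,-70],"angular":[0,0,0],"fingers":0.3}
    - {"slide":[0,0,-100],"angular":[0,0,0],"fingers":0.3}

```text
clock: 9.3
tcp_pos: [0.5865, 0.21, 0.129]
orientation: [0.001, 0.053, 0.999, 0.0]
wrist_force: [0.9, 0.3, 0.1]
finger_gap: 0.0598
grip_force: 0.0
```

```bash
python3 -c "
from h import *
go((.429,.027,.1,84),(.429,.027,.015,84))"
```

```text
t 9.3 tcp [0.5865 0.21   0.129 ] yaw 83.96 j6 0.32 gap 0.0598
  -> [ 137.4 -198.5   28.6] ang z -0.04
  -> [ 137.6 -198.6  113.6] ang z -0.04
```

Call:
jog_arm:
  moves:
    - {"slide":[20,-28,0],"angular":[0,0,0],"fingers":0.3}
    - {"slide":[40,-57,0],"angular":[0,0,0],"fingers":0.3}
    - {"slide":[60,-86,0],"angular":[0,0,0],"fingers":0.3}
    - {"slide":[80,-115,5],"angular":[0,0,0],"fingers":0.3}
    - {"slide":[100,-144,15],"angular":[0,0,0],"fingers":0.3}
    - {"slide":[120,-173,25],"angular":[0,0,0],"fingers":0.3}
    - {"slide":[138,-198.5,35],"angular":[0,0,0],"fingers":0.3}
    - {"slide":[138,-198.5,60],"angular":[0,0,0],"fingers":0.3}
    - {"slide":[138,-198.5,90],"angular":[0,0,0],"fingers":0.3}
    - {"slide":[138,-198.5,105],"angular":[0,0,0],"fingers":0.3}

```text
clock: 10.13
tcp_pos: [0.4271, 0.0263, 0.0199]
orientation: [0.0, 0.054, 0.999, -0.0]
wrist_force: [-0.3, -0.1, -0.3]
finger_gap: 0.0599
grip_force: 0.0
```

Call:
jog_arm:
  moves:
    - {"slide":[0,0,8],"angular":[0,0,0],"fingers":0.3}
    - {"slide":[0,0,8],"angular":[0,0,0],"fingers":0.3}
    - {"slide":[0,0,8],"angular":[0,0,0],"fingers":0.9}
    - {"slide":[0,0,8],"angular":[0,0,0],"fingers":0.9}
    - {"slide":[0,0,8],"angular":[0,0,0],"fingers":0.9}
    - {"slide":[0,0,8],"angular":[0,0,0],"fingers":0.9}
    - {"slide":[0,0,8],"angular":[0,0,0],"fingers":0.9}
  squeeze: 22

```text
clock: 10.72
tcp_pos: [0.4291, 0.027, 0.014]
orientation: [0.001, 0.052, 0.999, -0.0]
wrist_force: [-0.1, -0.3, 6.6]
finger_gap: 0.0199
grip_force: 21.5
```

```bash
python3 -c "
from h import *
go((.429,.027,.1,84),(.438,.256,.1,84),(.438,.256,.024,84))"
```

```text
t 10.72 tcp [0.4291 0.027  0.014 ] yaw 83.99 j6 -0.02 gap 0.0199
  -> [ -0.1  -0.1 -86. ] ang z -0.01
  -> [ 14.9 228.6 -86.1] ang z -0.01
  -> [ 15.1 228.6 -10.1] ang z -0.01
```

Call:
jog_arm:
  moves:
    - {"slide":[0,0,-35],"angular":[0,0,0],"fingers":0.9}
    - {"slide":[0,5,-70],"angular":[0,0,0],"fingers":0.9}
    - {"slide":[2,38,-86],"angular":[0,0,0],"fingers":0.9}
    - {"slide":[4,76,-86],"angular":[0,0,0],"fingers":0.9}
    - {"slide":[6,114,-86],"angular":[0,0,0],"fingers":0.9}
    - {"slide":[9,152,-86],"angular":[0,0,0],"fingers":0.9}
    - {"slide":[12,190,-86],"angular":[0,0,0],"fingers":0.9}
    - {"slide":[15,228,-80],"angular":[0,0,0],"fingers":0.9}
    - {"slide":[15,228.5,-45],"angular":[0,0,0],"fingers":0.9}
    - {"slide":[15,228.5,-15],"angular":[0,0,0],"fingers":0.9}

```text
clock: 11.55
tcp_pos: [0.4384, 0.2593, 0.0284]
orientation: [0.002, 0.05, 0.999, 0.001]
wrist_force: [0.3, -1.1, -0.6]
finger_gap: 0.0199
grip_force: 21.8
```

Call:
jog_arm:
  moves:
    - {"slide":[0,0,6],"angular":[0,0,0],"fingers":0.9}
    - {"slide":[0,0,6],"angular":[0,0,0],"fingers":0.9}
    - {"slide":[0,0,6],"angular":[0,0,0],"fingers":0.3}
    - {"slide":[0,0,6],"angular":[0,0,0],"fingers":0.3}
    - {"slide":[0,0,6],"angular":[0,0,0],"fingers":0.3}
    - {"slide":[0,0,6],"angular":[0,0,0],"fingers":0.3}
    - {"slide":[0,0,-30],"angular":[0,0,0],"fingers":0.3}
    - {"slide":[0,0,-70],"angular":[0,0,0],"fingers":0.3}
    - {"slide":[0,0,-105],"angular":[0,0,0],"fingers":0.3}
    - {"slide":[0,0,-145],"angular":[0,0,0],"fingers":0.3}

```text
clock: 12.38
tcp_pos: [0.4364, 0.2552, 0.1748]
orientation: [-0.0, 0.053, 0.999, -0.0]
wrist_force: [-0.0, -0.8, 0.2]
finger_gap: 0.0599
grip_force: 0.0
```

```bash
python3 -c "
from h import *
go((.55,0,.30,84),(.53,-.14,.30,84))"
```

```text
t 12.38 tcp [0.4364 0.2552 0.1748] yaw 83.93 j6 0.48 gap 0.0599
  -> [-139.9 -241.8 -125.1] ang z -0.07
  -> [-134.9 -383.2 -125.1] ang z -0.07
```

Call:
jog_arm:
  moves:
    - {"slide":[-11,-31,-16],"angular":[0,0,0],"fingers":0.3}
    - {"slide":[-22,-62,-32],"angular":[0,0,0],"fingers":0.3}
    - {"slide":[-33,-93,-48],"angular":[0,0,0],"fingers":0.3}
    - {"slide":[-45,-124,-64],"angular":[0,0,0],"fingers":0.3}
    - {"slide":[-56,-155,-80],"angular":[0,0,0],"fingers":0.3}
    - {"slide":[-67,-186,-95],"angular":[0,0,0],"fingers":0.3}
    - {"slide":[-78,-217,-110],"angular":[0,0,0],"fingers":0.3}
    - {"slide":[-90,-247,-125],"angular":[0,0,0],"fingers":0.3}
    - {"slide":[-90,-247,-125],"angular":[0,0,0],"fingers":0.3}
    - {"slide":[-90,-247,-125],"angular":[0,0,0],"fingers":0.3}

```text
clock: 13.22
tcp_pos: [0.5011, -0.0011, 0.2992]
orientation: [0.001, 0.055, 0.999, -0.0]
wrist_force: [-0.8, 0.7, 0.3]
finger_gap: 0.0597
grip_force: 0.0
```

```bash
python3 - <<'E'
from h import *
go((.544,-.148,.105,0));p=shot("wrist")
for t in ["red_tray","red_tray_marker","stand","mirror_grip"]:
    for d in tip_of(t,p)[:2]: print(t,np.round(d["point"],1),round(d["p"],2),onz(p,d["point"],{"red_tray_marker":.04,"mirror_grip":.105}.get(t,0)).round(4))
cv2.imwrite("pics/w4.png",p["color"][:,:,::-1])
import pickle;pickle.dump({k:p[k] for k in ["fovy","cx","cy","T","color"]},open("w4.pkl","wb"))
a=p["color"][:,:,::-1][0:300,140:540]; cv2.imwrite("pics/w4c.png",cv2.resize(a,None,fx=2,fy=2,interpolation=2))
E
```

```text
t 13.22 tcp [ 0.5011 -0.0011  0.2992] yaw 83.74 j6 -0.05 gap 0.0597
  -> [ -58.2 -141.3  194.4] ang z 83.74
red_tray [491.  218.2] 0.95 [0.612  0.2063 0.    ]
red_tray_marker [457.7 229.1] 0.61 [0.6043 0.1478 0.04  ]
stand [222.8 193.3] 0.6 [ 0.5384 -0.1443  0.    ]
mirror_grip [190.2 228.3] 0.62 [ 0.543  -0.1479  0.105 ]
```

View pics/w4c.png

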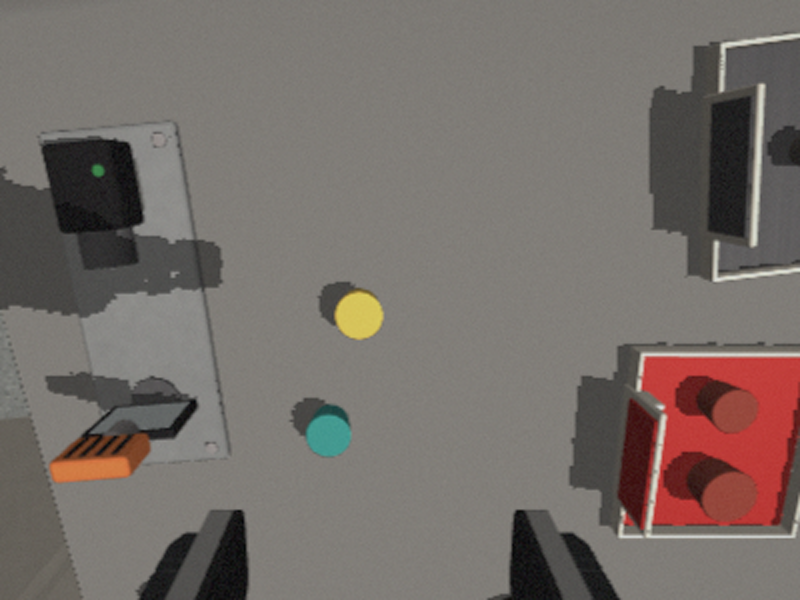

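All three stoppers stand in their trays: both reds in the red tray at crop (735,408) and (728,492), the grey at the right edge at (790,147). The stand corners are at crop (177,123), (230,456) and (40,135). I'll refine the stand and tray poses from this single view.

```bash
cat > fit2.py <<'E'
import re
src=open("fit.py").read()
from h import *
from scipy.optimize import least_squares
import pickle
P={"wrist":pickle.load(open("w4.pkl","rb"))}
exec(src[src.index("def pose"):src.index("rt=pose")])
sl=[[-.165,.04,.01],[.045,.04,.01],[.045,-.04,.01],[-.165,-.04,.01]]
rt=pose("red",tl,{"wrist":{3:(459,176),2:(449.5,268.5),1:(539,268),}},[.61,.205,-.13])
st=pose("stand",sl,{"wrist":{0:(228.5,61.5),1:(255,228),3:(160,67.5)}},[.545,-.15,0])
c,s=np.cos(rt[2]),np.sin(rt[2]);mk=rt[:2]+[s*.0635,-c*.0635];d=mk-st[:2];b=np.degrees(np.arctan2(d[1],d[0]));ys=np.degrees(st[2])
print("marker",mk,"dir",b,"q",np.radians((180+ys-b)/2),"normal yaw",(180+ys+b)/2)
# visual check of marker red face centre and camera/grip
p=P["wrist"];im=p["color"].copy()
cs,sn=np.cos(st[2]),np.sin(st[2])
for l in sl+[[0,0,.105],[0,.02,.121],[0,-.02,.121]]: cv2.circle(im,tuple(proj(p,[st[0]+cs*l[0]-sn*l[1],st[1]+sn*l[0]+cs*l[1],l[2]]).round().astype(int).tolist()),1,(0,255,0),-1)
for l in tl+[[0,-.0635,.04],[.035,-.0635,.062],[-.035,-.0635,.062],[.035,-.0635,.018],[-.035,-.0635,.018]]: cv2.circle(im,tuple(proj(p,[rt[0]+c*l[0]-s*l[1],rt[1]+s*l[0]+c*l[1],l[2]]).round().astype(int).tolist()),1,(0,255,0),-1)
a=im[20:300,150:590,::-1];cv2.imwrite("pics/w4f.png",cv2.resize(a,None,fx=1.8,fy=1.8,interpolation=0))
E
python3 fit2.py
```

```text
red [0.6131 0.2113] yaw -5.88
   wrist 3 [460.2 176.4] [ 1.7 -0.1]
   wrist 2 [448.9 267.5] [-1.7 -0.7]
   wrist 1 [539. 268.] [0.  0.8]
stand [ 0.5439 -0.1475] yaw -1.48
   wrist 0 [226.3  60.6] [ 0.8 -1.2]
   wrist 1 [254.2 227.3] [-3.5 -0.5]
   wrist 3 [160.   67.5] [1.8 1.9]
marker [0.60658936 0.14813256] dir 78.03020656983097 q 0.8769553423710507 normal yaw 128.2760465091423
```

View pics/w4f.png

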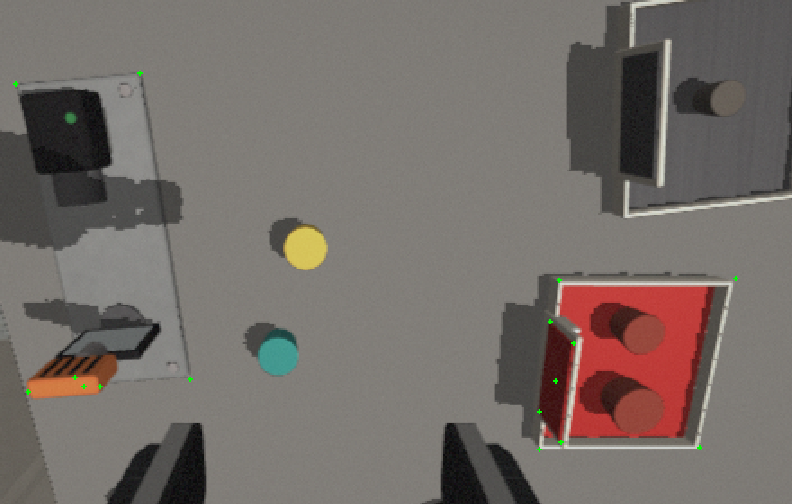

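The overlay matches: stand corners, tray rim, marker corners and grip top all land on the image, and the grey stopper is at (725,98) inside the grey tray. Target tool-y yaw is −1.5° at grasp, then a further 50.2° clockwise, to −51.7°. I'm approaching above the grip.

Call:
jog_arm:
  moves:
    - {"slide":[-6,-15,9],"angular":[0,0,7],"fingers":0.3}
    - {"slide":[-12,-30,18],"angular":[0,0,14],"fingers":0.3}
    - {"slide":[-18,-45,27],"angular":[0,0,21],"fingers":0.3}
    - {"slide":[-24,-60,36],"angular":[0,0,28],"fingers":0.3}
    - {"slide":[-30,-75,45],"angular":[0,0,35],"fingers":0.3}
    - {"slide":[-36,-90,54],"angular":[0,0,42],"fingers":0.3}
    - {"slide":[-42,-105,63],"angular":[0,0,49],"fingers":0.3}
    - {"slide":[-48,-120,72],"angular":[0,0,56],"fingers":0.3}
    - {"slide":[-54,-135,80],"angular":[0,0,63],"fingers":0.3}
    - {"slide":[-58,-141,88],"angular":[0,0,70],"fingers":0.3}

```text
clock: 14.3
tcp_pos: [0.5435, -0.1458, 0.2088]
orientation: [-0.0, 0.618, 0.786, -0.0]
wrist_force: [0.7, -0.1, -0.5]
finger_gap: 0.0599
grip_force: 0.0
```

Call:
jog_arm:
  moves:
    - {"slide":[0,0,4],"angular":[0,0,7],"fingers":0.3}
    - {"slide":[0,0,8],"angular":[0,0,14],"fingers":0.3}
    - {"slide":[0,0,12],"angular":[0,0,15.3],"fingers":0.3}
    - {"slide":[0,0,12],"angular":[0,0,15.3],"fingers":0.3}
    - {"slide":[0,0,12],"angular":[0,0,15.3],"fingers":0.3}

```text
clock: 14.72
tcp_pos: [0.5431, -0.1445, 0.1975]
orientation: [-0.0, 0.714, 0.7, -0.0]
wrist_force: [-0.2, -0.0, 0.4]
finger_gap: 0.0599
grip_force: 0.0
```

```bash
python3 - <<'E'
from h import *
go((.544,-.1475,.1,-1.5));p=shot("wrist")
hsv=cv2.cvtColor(p["color"],cv2.COLOR_RGB2HSV);m=cv2.inRange(hsv,(5,140,80),(22,255,255));m=cv2.morphologyEx(m,cv2.MORPH_OPEN,np.ones((3,3)))
c=max(cv2.findContours(m,0,2)[0],key=cv2.contourArea);r=cv2.minAreaRect(c);print(r)
for d in tip_of("mirror_grip",p)[:2]: print(np.round(d["point"],1),round(d["p"],2),onz(p,d["point"],.105).round(4))
for b in cv2.boxPoints(r): print(b.round(1),onz(p,b,.121).round(4)[:2])
save(p,"w5.png")
E
```

```text
t 14.72 tcp [ 0.5431 -0.1445  0.1975] yaw -1.08 j6 1.19 gap 0.0599
  -> [-3.   1.  97.5] ang z 0.42
((331.0, 215.0), (68.0, 18.0), 90.0)
[331.6 214.7] 0.83 [ 0.5441 -0.1481  0.105 ]
[322. 181.] [ 0.5385 -0.1194]
[340. 181.] [ 0.5497 -0.1196]
[340. 249.] [ 0.5493 -0.1666]
[322. 249.] [ 0.5373 -0.1664]
```

View pics/w5.png

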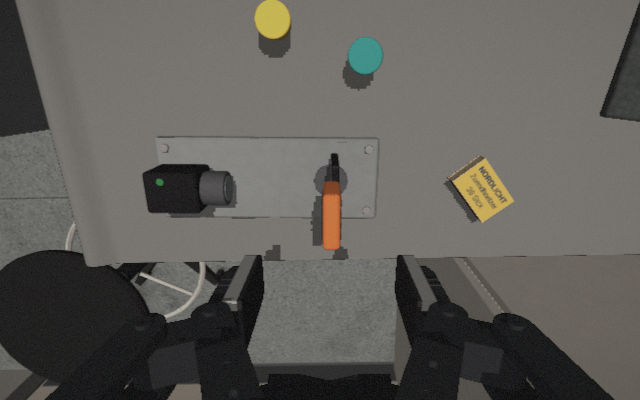

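The bar sits at (331,215), centred between the fingers in x (≈0.544); the camera is at left (180,188) and the base edges are level in the picture. Next: descend, grip, and recheck the stand yaw from this view.

Call:
jog_arm:
  moves:
    - {"slide":[-2.5,1,30],"angular":[0,0,0.4],"fingers":0.3}
    - {"slide":[-2.5,1,60],"angular":[0,0,0.4],"fingers":0.3}
    - {"slide":[-2.5,1,85],"angular":[0,0,0.4],"fingers":0.3}
    - {"slide":[-2.5,1,97],"angular":[0,0,0.4],"fingers":0.3}
    - {"slide":[-2.5,1,97],"angular":[0,0,0.4],"fingers":0.3}
    - {"slide":[-2.5,1,97],"angular":[0,0,0.4],"fingers":1.0}
    - {"slide":[-2.5,1,97],"angular":[0,0,0.4],"fingers":1.0}
    - {"slide":[-2.5,1,97],"angular":[0,0,0.4],"fingers":1.0}
    - {"slide":[-2.5,1,97],"angular":[0,0,0.4],"fingers":1.0}
    - {"slide":[-2.5,1,97],"angular":[0,0,0.4],"fingers":1.0}
  squeeze: 40

```text
clock: 15.65
tcp_pos: [0.5445, -0.1483, 0.1026]
orientation: [0.001, 0.718, 0.696, -0.0]
wrist_force: [-3.2, 0.3, 6.7]
finger_gap: 0.0116
grip_force: 40.9
```

```bash
python3 - <<'E'
from h import *
s=get_state();go((.544,-.147,.1,-1.5),(.544,-.147,.1,-51.7));print(s["wrist_force"],s["ft_torque"],s["grip_force"])
# stand yaw from w5 (pose then: tcp .5431,-.1445,.1975 yaw -1.08)
p=shot("wrist");im=cv2.imread("pics/w5.png",0)
T=np.eye(4);a=np.radians(-1.08);T[:3,:3]=np.array([[-np.sin(a),np.cos(a),0],[np.cos(a),np.sin(a),0],[0,0,-1]]).astype(float)
T[:3,3]=[.5431,-.1445,.1975];p["T"]=T@np.array(p["tool_from_camera"])
c=cv2.cornerSubPix(im,np.array([[158,136],[379,138],[377,218]],np.float32)[:,None],(4,4),(-1,-1),(3,20,.05))[:,0]
W=[onz(p,x,.01)[:2] for x in c]
for x,w in zip(c,W): print(x.round(1),w.round(4))
d=W[1]-W[0];print("yaw",np.degrees(np.arctan2(d[1],d[0])),np.linalg.norm(d))
E
```

```text
t 15.65 tcp [ 0.5445 -0.1483  0.1026] yaw -1.72 j6 1.19 gap 0.0116
  -> [ 1.3 -0.5  2.5] ang z -0.22
  -> [ 1.3 -0.5  2.5] ang z 49.98
[-3.21286105  0.25587748  6.68885769] [-0.00294841  0.65271869  0.03320837] 40.89574098587036Traceback (most recent call last):
  File "<stdin>", line 7, in <module>
cv2.error: OpenCV(4.12.0) :-1: error: (-5:Bad argument) in function 'cornerSubPix'
> Overload resolution failed:
>  - Layout of the output array corners is incompatible with cv::Mat
>  - Expected Ptr<cv::UMat> for argument 'corners'
```

```bash
python3 - <<'E'
from h import *
p=shot("wrist");im=cv2.imread("pics/w5.png",0)
T=np.eye(4);a=np.radians(-1.08);T[:3,:3]=np.array([[-np.sin(a),np.cos(a),0],[np.cos(a),np.sin(a),0],[0,0,-1]]).astype(float)
T[:3,3]=[.5431,-.1445,.1975];p["T"]=T@np.array(p["tool_from_camera"])
c=cv2.cornerSubPix(im,np.array([[[158,136]],[[379,138]],[[377,218]]],np.float32).copy(),(4,4),(-1,-1),(3,20,.05))[:,0]
W=[onz(p,x,.01)[:2] for x in c]
for x,w in zip(c,W): print(x.round(1),w.round(4))
d=W[1]-W[0];print("yaw",np.degrees(np.arctan2(d[1],d[0])),np.linalg.norm(d))
E
```

```text
[156.3 136.9] [ 0.3838 -0.1045]
[378.  138.6] [ 0.5881 -0.1099]
[373.7 216.7] [ 0.5858 -0.187 ]
yaw -1.5075917756733972 0.2044040686587003
```

Call:
jog_arm:
  moves:
    - {"slide":[0,0,0],"angular":[0,0,5],"fingers":1.0}
    - {"slide":[0,0,0],"angular":[0,0,10],"fingers":1.0}
    - {"slide":[0,0,0],"angular":[0,0,15],"fingers":1.0}
    - {"slide":[0,0,0],"angular":[0,0,20],"fingers":1.0}
    - {"slide":[0,0,0],"angular":[0,0,25],"fingers":1.0}
    - {"slide":[0,0,0],"angular":[0,0,30],"fingers":1.0}
    - {"slide":[0,0,0],"angular":[0,0,35],"fingers":1.0}
    - {"slide":[0,0,0],"angular":[0,0,40],"fingers":1.0}
    - {"slide":[0,0,0],"angular":[0,0,45],"fingers":1.0}
    - {"slide":[0,0,0],"angular":[0,0,49],"fingers":1.0}

```text
clock: 16.58
tcp_pos: [0.5452, -0.1487, 0.1026]
orientation: [0.001, 0.943, 0.334, 0.001]
wrist_force: [-0.6, -0.8, 3.7]
finger_gap: 0.0108
grip_force: 40.4
```

```bash
python3 - <<'E'
from h import *
s=get_state();go((.544,-.147,.1,-51.7));print(s["wrist_force"],s["ft_torque"],s["grip_force"],np.abs(s["qvel"]).max())
E
```

```text
t 16.58 tcp [ 0.5452 -0.1487  0.1026] yaw -50.96 j6 2.05 gap 0.0108
  -> [ 0.1 -2.1  2.6] ang z 0.74
[-0.6056385  -0.84587847  3.71774984] [-0.19513541  0.29843027  0.06952795] 40.442063212394714 0.8108947025079317
```

Call:
jog_arm:
  moves:
    - {"slide":[0,0,0],"angular":[0,0,0.8],"fingers":1.0}
    - {"slide":[0,0,0],"angular":[0,0,0.8],"fingers":1.0}
    - {"slide":[0,0,0],"angular":[0,0,0.8],"fingers":1.0}
    - {"slide":[0,0,0],"angular":[0,0,0.8],"fingers":1.0}
    - {"slide":[0,0,0],"angular":[0,0,0.8],"fingers":1.0}
    - {"slide":[0,0,0],"angular":[0,0,0.8],"fingers":1.0}

```text
clock: 17.08
tcp_pos: [0.5453, -0.1487, 0.1026]
orientation: [0.001, 0.944, 0.33, 0.001]
wrist_force: [-0.6, -1.2, 7.0]
finger_gap: 0.0114
grip_force: 40.7
```

```bash
python3 - <<'E'
from h import *
s=get_state();go((.544,-.147,.1,-51.7));print(s["wrist_force"],s["ft_torque"],s["grip_force"],np.abs(s["qvel"]).max())
for n in ["top","side"]:
    p=shot(n);save(p,n+"9.png")
    for t in ["stopper_1","red_tray_marker","mirror"]:
        for d in tip_of(t,p)[:6]: print(n,t,np.round(d["point"],1),round(d["p"],2),onz(p,d["point"],.005 if t=="stopper_1" else .04).round(4))
a=cv2.imread("pics/side9.png")[120:360,180:440];b=cv2.imread("pics/top9.png")[130:290,210:480]
cv2.imwrite("pics/fin.png",np.hstack([cv2.resize(a,(390,360),interpolation=2),cv2.resize(b,(405,240),interpolation=2).__class__(np.zeros((0,))) if 0 else cv2.copyMakeBorder(cv2.resize(b,(405,240),interpolation=2),0,120,0,0,0)]))
E
```

```text
t 17.08 tcp [ 0.5453 -0.1487  0.1026] yaw -51.43 j6 2.06 gap 0.0114
  -> [ 0.  -2.2  2.6] ang z 0.27
[-0.58814662 -1.19918298  7.00304245] [-0.1964767   0.38523607  0.00316252] 40.68663239479065 0.0018686947336562494
top stopper_1 [310.8 192.7] 0.66 [0.635  0.1986 0.005 ]
top stopper_1 [289.2 259.3] 0.57 [0.4358 0.2548 0.005 ]
top stopper_1 [390.8 211.8] 0.48 [ 0.5832 -0.0404  0.005 ]
top stopper_1 [306.7 207.2] 0.44 [0.5907 0.2093 0.005 ]
top stopper_1 [382.3 240.5] 0.43 [ 0.4978 -0.0155  0.005 ]
top red_tray_marker [323.1 202.1] 0.83 [0.6013 0.16   0.04  ]Traceback (most recent call last):
  File "<stdin>", line 6, in <module>
ValueError: it knows: battery_9v, grey_tray, matchbox, mirror_grip, red_tray, red_tray_marker, stand, stopper, tape_roll, view
```

```bash
python3 - <<'E'
from h import *
p=shot("side");a=p["color"][110:350,180:440,::-1];w=shot("wrist")["color"][:,:,::-1]
for d in tip_of("red_tray_marker",p)[:1]: print(d,onz(p,d["point"],.04))
cv2.imwrite("pics/fin.png",np.hstack([cv2.resize(a,(400,369),interpolation=2),cv2.copyMakeBorder(cv2.resize(w[:,120:520],(369,369),interpolation=2),0,0,0,0,0)]))
E
```

```text
{'point': [323.9, 208.3], 'p': 0.83} [0.60054286 0.14717571 0.04      ]
```

View pics/fin.png

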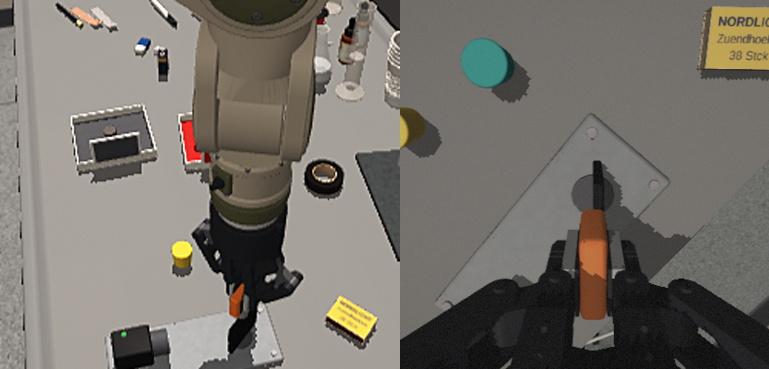

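The side view shows the mirror turned and gripped. The wrist view shows the bar at (593,265) square between the pads, with the mirror edge upright above it. The last step is a small trim, then hand in.

Call:
jog_arm:
  moves:
    - {"slide":[0,0,0],"angular":[0,0,0.2],"fingers":1.0}
    - {"slide":[0,0,0],"angular":[0,0,0.2],"fingers":1.0}
    - {"slide":[0,0,0],"angular":[0,0,0.2],"fingers":1.0}
    - {"slide":[0,0,0],"angular":[0,0,0.2],"fingers":1.0}
    - {"slide":[0,0,0],"angular":[0,0,0.2],"fingers":1.0}

```text
clock: 17.8
tcp_pos: [0.5453, -0.1487, 0.1026]
orientation: [0.001, 0.944, 0.329, 0.001]
wrist_force: [-0.4, -1.1, 6.2]
finger_gap: 0.0115
grip_force: 40.7
```

```bash
python3 -c "
from h import *
go((.544,-.147,.1,-51.65));print(hand_in())"
```

```text
t 17.8 tcp [ 0.5453 -0.1487  0.1026] yaw -51.63 j6 2.06 gap 0.0115
  -> [ 0.1 -2.2  2.6] ang z 0.02
the job is handed in; nothing more can be done
None
```

I handed the job in at about 18 s with both red stoppers in the red tray, the grey one in the grey tray, and the mirror still held at the angle I measured to point at the middle of the red marker (the hand-in returned no verdict).

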